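# Key the balance's draught-shield door open and hold it

## Task

The spring-shut glass door of the balance has to be kept open for loading: stand the loose wing key fully down on the square spindle on the balance's roof, then turn it anticlockwise (seen from above) until the door stands 60 degrees open. Finish while still holding the door steady there by the key alone, key fully down, as the door springs shut when let go; leave the calibration weight, jar, beaker and reagent bottle where they are.

Things in the scene. Friction and masses are not known exactly. Their poses are not given: they have to be found in the camera images.
- key_grip (a point): Loose aluminium wing key, 74 mm tall, 0.16 kg, standing upright on its block. This point is the centre of its flat wing, the part to grasp, 52 mm above the key's foot. Wing: 70 mm long (this frame's x), 12 mm thick (y), 44 mm tall (z, up).
- key: The same wing key; origin at the centre of its foot, axes as key_grip. Below the wing is a square block 42 x 42 mm, 30 mm tall; in its underside a square socket 21.5 mm wide, 26 mm deep, its sides parallel to x and y.
- spindle_top (a point): Centre of the top end of the door's square steel spindle, 23 mm above the balance's roof (z up). 20 mm square, with a 17.5 mm nose on the last 4 mm; flats parallel to this frame's x and y. It is the door's hinge axis and turns with the door. The key fits in any of four quarter turns with about 4 degrees of play; fully down, its foot is on the roof and key_grip is 29 mm above this point.
- balance: Fixed laboratory balance with a glass draught shield, 220 mm wide and 290 mm long, its place and yaw differing each time; origin under its middle, front (display) towards -x. The flat dark roof is 200 mm above the bench; the spindle stands near the roof's front right corner as seen from the robot.
- door (a joint): Opening angle of the front glass door, rad: 0 shut (at the start), 1.047 = 60 degrees, stop at 1.7; opens anticlockwise seen from above. A spring pulls it shut: 0.06 N m shut, 0.11 N m at 60 degrees. Clear pane in an aluminium frame, 180 mm wide, 53 to 181 mm above the bench, reaching from the spindle along spindle_top's +y.
- weight: Bystander: steel 500 g calibration weight with a knob on top, 44 mm across, 70 mm tall; origin at the centre of its underside.
- jar: Bystander: small amber jar with white cap, 56 mm across, 75 mm tall; origin at the centre of its underside.
- beaker: Bystander: glass beaker, 72 mm across, 95 mm tall; origin at the centre of its underside.
- reagent: Bystander: amber reagent bottle with black cap, 80 mm across, 170 mm tall; origin at the centre of its underside.

How it is judged:
On the way:
1. the key is fully down on the spindle, the door still all but shut (under 15 degrees) (horizontal distance between key_grip and spindle_top below 0.004 m and z of key_grip in the frame of spindle_top between 0.025 and 0.0325 m and angle between key_grip's own z axis and vertical below 0.1 rad and (angle between the x axis of key_grip and the x axis of spindle_top, either way round below 0.15 rad or angle between the x axis of key_grip and the y axis of spindle_top, either way round below 0.15 rad) and value of joint door below 0.26 rad), for 0.2 s.
At the end, for the whole second after the job is handed in: The door stands 52 to 68 degrees open and still, the key is fully down on the spindle (within 4 mm of its axis and about 3.5 mm of its seated height, upright), the robot's fingers bear on the key and no part of the robot touches the door or its spindle (horizontal distance between key_grip and spindle_top below 0.004 m and z of key_grip in the frame of spindle_top between 0.025 and 0.0325 m and angle between key_grip's own z axis and vertical below 0.1 rad and (angle between the x axis of key_grip and the x axis of spindle_top, either way round below 0.15 rad or angle between the x axis of key_grip and the y axis of spindle_top, either way round below 0.15 rad) and value of joint door between 0.908 and 1.187 rad and velocity of joint door between -0.1 and 0.1 rad/s and contact force between the fingers and key above 0.5 N and contact force between each of the arm, the fingers and door below 0.5 N); the arm keeps its last pose, push and grip.
It fails at once if the weight, jar, beaker or reagent bottle is moved more than 25 mm (distance of any of weight, jar, beaker, reagent from where it was at the start of the episode above 0.025 m).
It also fails if it takes over 45 s, if anything falls off the work surface, if the arm or the gripper's body presses on something with over 40 N, if the wrist force passes 120 N, or if a joint passes its speed limit or range.

## Robot

A 6-joint arm with a two-finger parallel gripper is mounted at the origin on the work surface. World frame = base frame: x ahead of the robot, y to its left, z up, the work surface at z = 0. Lengths are in m, angles in rad, forces in N, time in s.
With the tool pointing down it reaches from about 0.425 to 0.925 m from the base axis. Payload 12.5 kg.
Tool frame: the origin (TCP) lies at the very end of the fingers, on their centre line; the grasp point (between the pads) lies grip_point_offset behind it (grip_point_offset is the distance from the TCP to the grasp point, in m); z points along the fingers, y is the line along which they close (so a half turn about z gives the same grasp; the last joint's range is limited). The gripper opens to 85 mm and grips with 20 to 120 N. Pads are 22 mm wide; open, the fingers measure 114 mm over their backs; the gripper's body (76 mm by 85 mm) begins 54 mm behind the grasp point. The pads swing forward as they close: fully open they stand 13 mm farther back than shut.
Start: joints at [1.035, 0.491, 1.559, -0, 1.092, -0.106], TCP at [0.26, 0.568, 0.231] pointing down, gripper open.
Joint ranges: [-3.1, 3.1], [-0.84, 2.19], [0.05, 2.79], [-1.13, 4.28], [0.06, 2.93], [-2.69, 2.69]. Speed limits (rad/s): [2.22, 2.22, 2.79, 3.14, 3.14, 3.14].

## Interface

Orientations are given as a unit quaternion [x, y, z, w].
In Python, from plant import observe, camera, camera_model, job_done, grip_point_offset gives the robot as it stands. The module is installed in compiled form; this text tells all that it offers.
- The arm moves only by the shell command python3 -m creep 'ROWS' [FORCE]. ROWS is a JSON object of lists of equal length, an entry for each row: "dp": the shift along the world's x, y, z in mm, a list of three; "twist": the turn, a rotation vector about the world's x, y, z in rad, a list of three; "claw": the closure, from -1 (fully open) to 1 (shut), so that 0 is half open. A call has exactly 8 rows; each row shifts and turns the commanded pose from where the row before left it; what a row does not reach is not made up. A row lasts 1/10 s, in which the tool goes at most 50 mm and 8.59 degrees, less where a joint would pass 70% of its speed; a pose out of reach is approached as far as the arm can. A call with a gripper value outside its range is refused whole. The fingers move at their own pace and stop on an object; FORCE is the grip in N (left out, the last holds). Time passes only in rows, so rows that do not move let the fingers close, or fill a call up. It gives the time, the measured TCP pose, the force, the opening and the grip force at its end, in the units of the state.
- observe(): the state, without advancing time (a new reading comes with each control period).
- camera(name): name is "scene" or "top"; returns the picture (384x512x3 uint8, red, green, blue); there is no depth.
- camera_model(name): a dict with "intrinsics" (3x3 intrinsics, pixels), "world_to_cam" (4x4, takes a point from world to camera coordinates). Camera axes: x right, y up, looking along -z (the intrinsics and any distortion apply to the point x, -y, -z); pixel columns grow to the right and rows downward; lengths in m; the calibration is good to about 2 mm. A picture is of the moment at which its call begins. camera_model takes no time and is no camera call.
- job_done(): hands the job in; it is judged then, once.
The state is a dict: "clock": time; "joint_pos": joint angles; "qvel": joint speeds; "joint_torque": joint torques, N m; "eef_pos": TCP position; "orientation": TCP orientation; "ft_force": force on the tool from outside, world axes, zero at the start; "torque": the same for the moment, N m; "width": finger opening in m; "gripper_force": force on a finger pad.
Only numpy, scipy, OpenCV 4.12 (cv2) and the standard library are available. Lean on these libraries where they do the work, as an engineer would, in place of code of your own. Each camera call takes 0.05 s, during which the arm holds its last target. There are 200 camera calls.

## Working session

There is one attempt and no reset: what is moved stays moved. The work goes in short steps, Python scripts to look and compute and a shell command to move; the robot and the scene stay as the last step left them, time stands still between calls to the robot, and variables do not carry over. Pictures are saved under pics/ and viewed, at most 10 in all, crops included, and the job is handed in when it is done.

```bash
mkdir -p pics; python3 - <<'E'
from plant import *
import cv2,numpy as np
for n in("scene","top"):
    cv2.imwrite(f"pics/{n}0.png",camera(n)[:,:,::-1]); m=camera_model(n); print(n,np.round(m["intrinsics"],1).tolist(),np.round(m["world_to_cam"],3).tolist(),[k for k in m])
print(observe(),grip_point_offset)
E
```

```text
scene [[355.0, 0.0, 256.1], [0.0, 355.0, 196.2], [0.0, 0.0, 1.0]] [[0.656, 0.754, -0.012, -0.409], [-0.526, 0.469, 0.709, 0.154], [0.541, -0.459, 0.705, -1.55], [0.0, 0.0, 0.0, 1.0]] ['intrinsics', 'world_to_cam']
top [[361.6, 0.0, 258.8], [0.0, 361.6, 189.9], [0.0, 0.0, 1.0]] [[0.027, -0.999, -0.022, 0.035], [0.986, 0.023, 0.166, -0.568], [-0.165, -0.026, 0.986, -1.131], [0.0, 0.0, 0.0, 1.0]] ['intrinsics', 'world_to_cam']
{'clock': 0.1, 'joint_pos': array([ 1.03540048e+00,  4.91486770e-01,  1.55940488e+00, -3.49866070e-05,
        1.09173087e+00, -1.05604664e-01]), 'qvel': array([-0.00096556, -0.00128199, -0.00081487, -0.00100094,  0.00078307,
        0.00148995]), 'joint_torque': array([ 2.37675304e-03, -6.19436288e+01, -2.62026000e+01, -9.02940587e-05,
        2.92997698e-03,  3.19936555e-05]), 'eef_pos': array([0.26030442, 0.56797675, 0.23078832]), 'orientation': array([ 2.13237510e-01,  9.77000255e-01, -4.93596925e-04, -1.47494313e-04]), 'ft_force': array([ 0.5418183 , -0.09743225, -0.09446082]), 'torque': array([-0.05854675, -0.00138106,  0.02797527]), 'gripper_force': 0.0, 'width': 0.08524589566402603} 0.0187
```

View pics/scene0.png

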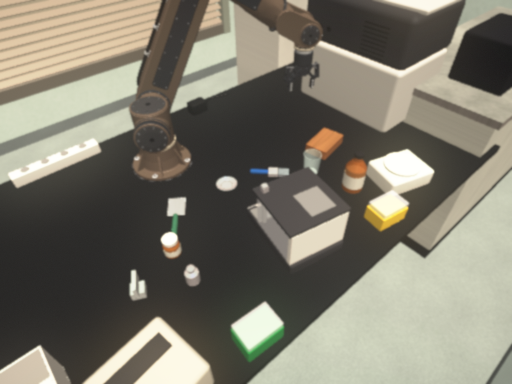

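View pics/top0.png

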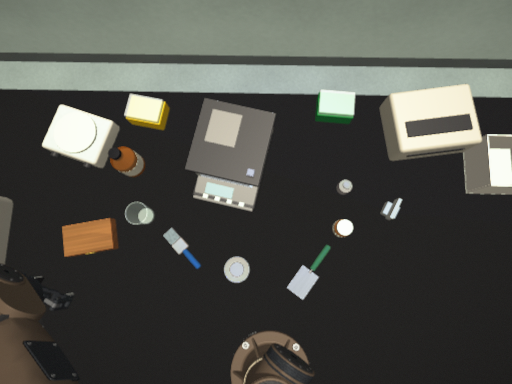

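The key is at about (392,209) in the top view and (137,287) in the scene view. The spindle is at about (250,172) in the top view and (264,187) in the scene view. I'll enlarge these areas.

```bash
python3 - <<'E'
import cv2,numpy as np
t=cv2.imread("pics/top0.png");s=cv2.imread("pics/scene0.png")
def c(i,x,y,w,h,k): return cv2.resize(i[y:y+h,x:x+w],None,fx=k,fy=k,interpolation=cv2.INTER_NEAREST)
a=np.hstack([c(t,372,189,40,30,10),c(s,117,266,40,30,10)])
b=np.hstack([c(t,185,95,100,75,4)*0+c(t,185,140,100,75,4),c(s,240,165,100,75,4)])
cv2.imwrite("pics/c1.png",np.vstack([a,b]))
E
```

```text
(no output)
```

View pics/c1.png

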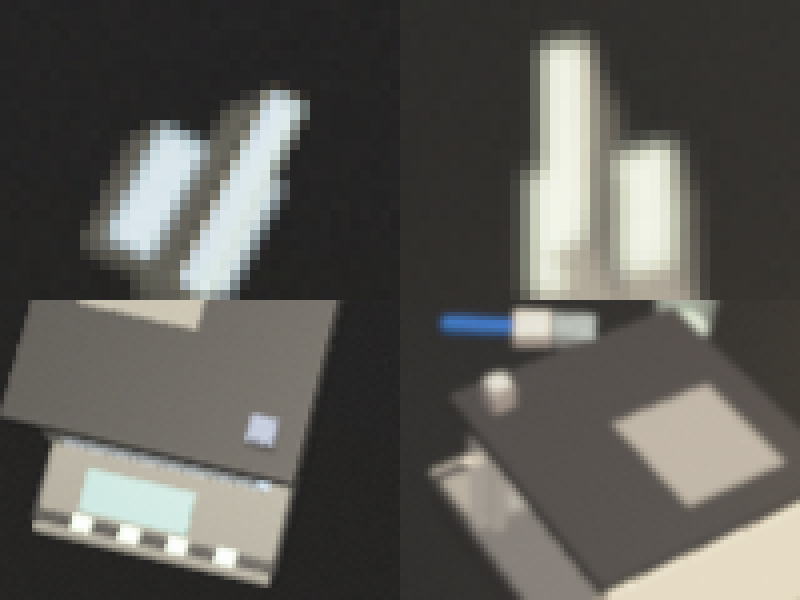

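```bash
cat > h.py <<'E'
import cv2,numpy as np
from plant import *
def ray(n,p,z):
    m=camera_model(n);W=m["world_to_cam"];R=W[:3,:3];o=-R.T@W[:3,3]
    d=np.linalg.inv(m["intrinsics"])@[p[0],p[1],1];d=R.T@(d*[1,-1,-1])
    return o+d*(z-o[2])/d[2]
def proj(n,P):
    m=camera_model(n);W=m["world_to_cam"];q=(W[:3,:3]@P+W[:3,3])*[1,-1,-1];q=m["intrinsics"]@q;return q[:2]/q[2]
def comps(img,box,thr,amin=8):
    x,y,w,h=box;k=4
    g=cv2.resize(cv2.cvtColor(img[y:y+h,x:x+w],cv2.COLOR_BGR2GRAY),None,fx=k,fy=k,interpolation=cv2.INTER_CUBIC)
    cs,_=cv2.findContours((g>thr).astype(np.uint8),0,2)
    out=[]
    for c in cs:
        if cv2.contourArea(c)>amin*k*k:
            b=cv2.boxPoints(cv2.minAreaRect(c));out.append((b+.5)/k-.5+[x,y])
    return out
def rect(n,b,z):
    P=np.array([ray(n,p,z)[:2] for p in b]);e=[P[1]-P[0],P[2]-P[1]];e.sort(key=np.linalg.norm)
    return P.mean(0)*1000,np.linalg.norm(e[0])*1000,np.linalg.norm(e[1])*1000,np.degrees(np.arctan2(e[1][1],e[1][0]))%180
E
python3 - <<'E'
from h import *
t=cv2.imread("pics/top0.png");s=cv2.imread("pics/scene0.png")
for thr in(130,160,190):
  for b in comps(t,(372,185,45,42),thr): print("key",thr,[np.round(v,1) for v in rect("top",b,.074)],np.round(b.mean(0),1))
for thr in(110,140):
  for b in comps(t,(240,163,20,18),thr,4): print("sp",thr,[np.round(v,1) for v in rect("top",b,.223)],np.round(b.mean(0),1))
  for b in comps(s,(256,178,16,18),thr+60,4): print("sp scene",thr,[np.round(v,1) for v in rect("scene",b,.223)],np.round(b.mean(0),1))
A=ray("top",(196.2,171.7),.2);B=ray("top",(257.5,185.5),.2);C=ray("top",(269.5,140+0/4),.2)
d=A-B;print("front edge len",np.linalg.norm(d),"dir",np.degrees(np.arctan2(d[1],d[0])))
# full-res side edge of roof
for n,p in(("TL",(203.5,100)),("TR",(274,108))): print(n,ray("top",p,.2))
print(A,B)
E
```

```text
key 130 [array([ 514.8, -355.3]), np.float64(18.1), np.float64(42.8), np.float64(152.7)] [387.1 207.8]
key 130 [array([ 514.1, -383.2]), np.float64(17.7), np.float64(71.7), np.float64(153.0)] [396.1 208.3]
key 160 [array([ 515.1, -355.3]), np.float64(16.1), np.float64(41.0), np.float64(152.0)] [387.1 207.7]
key 160 [array([ 514.2, -383.4]), np.float64(16.0), np.float64(69.9), np.float64(152.5)] [396.1 208.3]
key 190 [array([ 515.2, -355.3]), np.float64(13.7), np.float64(38.5), np.float64(152.7)] [387.1 207.7]
key 190 [array([ 514.1, -383.1]), np.float64(14.2), np.float64(68.1), np.float64(153.2)] [396.1 208.3]
sp 110 [array([589. ,  71.8]), np.float64(50.7), np.float64(55.4), np.float64(91.2)] [249.5 171.5]
sp scene 110 [array([589.3,  66.9]), np.float64(20.0), np.float64(22.2), np.float64(160.0)] [264.2 185.4]
sp 140 [array([588. ,  70.3]), np.float64(21.7), np.float64(22.2), np.float64(78.4)] [250.  171.8]
sp scene 140 [array([588.6,  67.3]), np.float64(14.9), np.float64(15.1), np.float64(153.1)] [264.2 185.2]
front edge len 0.1805428522718027 dir 78.43183238417362
TL [0.80782325 0.21626014 0.2       ]
TR [0.78649595 0.00683265 0.2       ]
[0.59005789 0.22592818 0.2       ] [0.55385297 0.04905273 0.2       ]
```

```bash
python3 -m creep '{"dp":[[27,-38,3],[27,-38,3],[27,-38,3],[27,-38,3],[27,-38,3],[27,-38,3],[27,-38,3],[5,-49,0]],"twist":[[0,0,-0.045],[0,0,0],[0,0,0],[0,0,0],[0,0,0],[0,0,0],[0,0,0],[0,0,0]],"claw":[-1,-1,-1,-1,-1,-1,-1,-1]}' 60; python3 -m creep '{"dp":[[5,-49,0],[5,-49,0],[5,-49,0],[5,-49,0],[5,-49,0],[5,-49,0],[5,-49,0],[5,-49,0]],"twist":[[0,0,0],[0,0,0],[0,0,0],[0,0,0],[0,0,0],[0,0,0],[0,0,0],[0,0,0]],"claw":[-1,-1,-1,-1,-1,-1,-1,-1]}' 60
```

```text
clock: 0.9
eef_pos: [0.4566, 0.2518, 0.2522]
orientation: [0.235, 0.972, 0.0, 0.001]
ft_force: [1.0, 0.0, 0.3]
width: 0.0855
gripper_force: 0.0
clock: 1.7
eef_pos: [0.4941, -0.1409, 0.2523]
orientation: [0.235, 0.972, 0.0, -0.0]
ft_force: [0.9, 0.6, -1.0]
width: 0.0859
gripper_force: 0.0
```

```bash
python3 -m creep '{"dp":[[4,-48.5,0],[4,-48.5,0],[4,-48.5,0],[4,-48.5,0],[4,-48.5,0],[0,0,-40],[0,0,-40],[0,0,-40]],"twist":[[0,0,0],[0,0,0],[0,0,0],[0,0,0],[0,0,0],[0,0,0],[0,0,0],[0,0,0]],"claw":[-1,-1,-1,-1,-1,-1,-1,-1]}' 60; python3 - <<'E'
from h import *
s=cv2.imread("pics/scene0.png")
i=camera("scene")[:,:,::-1];j=camera("top")[:,:,::-1]
f=lambda i,x,y,w,h,k:cv2.resize(i[y:y+h,x:x+w],None,fx=k,fy=k,interpolation=cv2.INTER_NEAREST)
cv2.imwrite("pics/a1.png",np.hstack([f(i,97,230,80,80,5),f(j,360,170,80,80,5)]))
print(observe()["eef_pos"],proj("scene",observe()["eef_pos"]),proj("scene",np.array([.5142,-.3832,.074])),proj("top",observe()["eef_pos"]))
E
```

```text
clock: 2.5
eef_pos: [0.514, -0.3816, 0.1306]
orientation: [0.236, 0.972, 0.0, -0.0]
ft_force: [0.5, -0.9, -0.1]
width: 0.0854
gripper_force: 0.0
[ 0.51245109 -0.37982484  0.1272544 ] [129.00557397 267.81337514] [133.02253509 279.11877908] [401.25674401 206.68055519]
```

View pics/a1.png

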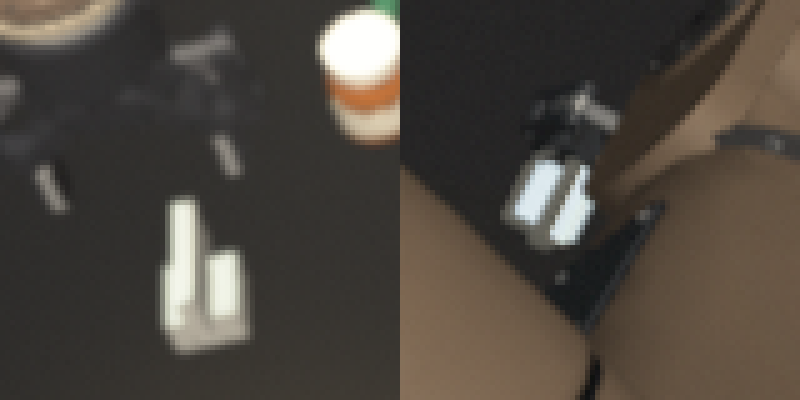

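The picture shows the key wing standing between the open fingers, with its top near (134,276) in the scene view. I'll descend and close.

```bash
python3 -m creep '{"dp":[[0,-1.5,-40],[0,0,-36],[0,0,-18],[0,0,0],[0,0,0],[0,0,0],[0,0,0],[0,0,0]],"twist":[[0,0,0],[0,0,0],[0,0,0],[0,0,0],[0,0,0],[0,0,0],[0,0,0],[0,0,0]],"claw":[-1,-1,-1,0,1,1,1,1]}' 60; python3 - <<'E'
from plant import *
import numpy as np
for _ in range(4): o=observe();print(o["eef_pos"],o["width"],o["ft_force"]);camera("top")
E
```

```text
clock: 3.4
eef_pos: [0.5148, -0.3831, 0.0395]
orientation: [0.235, 0.972, -0.0, 0.001]
ft_force: [0.7, 1.8, 2.5]
width: 0.0124
gripper_force: 2.4
[ 0.51476627 -0.38306543  0.03950796] 0.012379720991645301 [0.72058467 1.807852   2.52795024]
[ 0.51479658 -0.38307356  0.03941305] 0.011263333567517499 [-0.79633396  1.12702772  6.04267778]
[ 0.51480217 -0.38305034  0.03938732] 0.011429147959765766 [-0.93206025  0.97764412  7.19582284]
[ 0.51477365 -0.38307164  0.0394144 ] 0.011264444316185734 [-0.34270925  0.5222699   7.30815816]
```

```bash
python3 -m creep '{"dp":[[0,0,20],[0,0,45],[0,0,48],[0,0,48],[0,0,48],[0,0,48],[7.35,45.25,0],[7.35,45.25,0]],"twist":[[0,0,0],[0,0,0],[0,0,0],[0,0,0],[0,0,0],[0,0,0],[0,0,0.091],[0,0,0.091]],"claw":[1,1,1,1,1,1,1,1]}' 60; python3 -m creep '{"dp":[[7.35,45.25,0],[7.35,45.25,0],[7.35,45.25,0],[7.35,45.25,0],[7.35,45.25,0],[7.35,45.25,0],[7.35,45.25,0],[7.35,45.25,0]],"twist":[[0,0,0.091],[0,0,0],[0,0,0],[0,0,0],[0,0,0],[0,0,0],[0,0,0],[0,0,0]],"claw":[1,1,1,1,1,1,1,1]}' 60;  python3 - <<'E'
from h import *
camera("top");camera("top");camera("top")
i=camera("scene")[:,:,::-1];j=camera("top")[:,:,::-1]
cv2.imwrite("pics/s2.png",i);cv2.imwrite("pics/t2.png",j)
f=lambda i,x,y,w,h,k:cv2.resize(i[y:y+h,x:x+w],None,fx=k,fy=k,interpolation=cv2.INTER_NEAREST)
o=observe()
cv2.imwrite("pics/a2.png",np.hstack([f(i,235,135,50,70,8),f(j,225,140,50,70,8)]))
print(o["eef_pos"],o["orientation"],o["width"],o["ft_force"],o["torque"])
E
```

```text
clock: 4.4
eef_pos: [0.5289, -0.292, 0.2966]
orientation: [0.145, 0.989, -0.0, 0.001]
ft_force: [0.3, 1.0, -2.4]
width: 0.0111
gripper_force: 59.1
clock: 5.2
eef_pos: [0.5877, 0.0716, 0.2954]
orientation: [0.101, 0.995, 0.0, -0.0]
ft_force: [1.2, -0.2, -1.8]
width: 0.0115
gripper_force: 59.2
[0.58766852 0.06965428 0.29518265] [ 1.00375174e-01  9.94949628e-01 -1.06320184e-04 -2.26196041e-04] 0.011396787953890715 [-0.10673451 -0.54171857 -1.50241613] [-0.01377255  0.04410501  0.03167326]
```

View pics/a2.png

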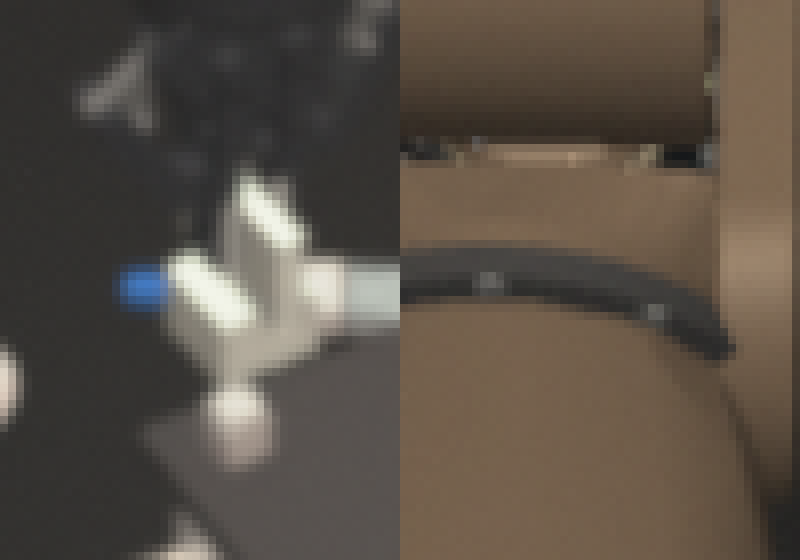

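The key is held upright about 33 mm above the spindle, aligned by eye. The block's near ledge is at about (261,171) and the spindle top at about (264,186) in the scene view. The arm hides it from the top camera, so I'll measure in the scene view alone.

```bash
python3 - <<'E'
from h import *
t=cv2.imread("pics/top0.png");s0=cv2.imread("pics/scene0.png");s2=cv2.imread("pics/s2.png")
P=lambda r:[np.round(v,1).tolist() for v in r]
for thr in(180,200,215):
  print(thr)
  for b in comps(t,(372,185,45,42),thr-20): print(" top0 block",P(rect("top",b,.03)),"wing",P(rect("top",b,.074)))
  for b in comps(s0,(120,262,40,40),thr): print(" s0 ledge30",P(rect("scene",b,.030)),"wing74",P(rect("scene",b,.074)),b.mean(0).round(1))
  for b in comps(s2,(253,150,22,30),thr,5): print(" s2 ledge",P(rect("scene",b,.2862)),"wing",P(rect("scene",b,.330)),b.mean(0).round(1))
  for b in comps(s0,(256,178,16,18),thr,4): print(" spindle0",P(rect("scene",b,.223)))
  for b in comps(s2,(257,181,14,16),thr,4): print(" spindle2",P(rect("scene",b,.223)))
g=cv2.cvtColor(s0,cv2.COLOR_BGR2GRAY);print(g[180:196,257:272])
E
```

```text
180
 top0 block [[520.6, -369.7], 16.7, 42.6, 152.0] wing [[515.1, -355.3], 16.1, 41.0, 152.0]
 top0 block [[519.7, -398.9], 16.7, 72.6, 152.5] wing [[514.2, -383.4], 16.0, 69.9, 152.5]
 s0 ledge30 [[522.3, -372.7], 18.0, 45.8, 153.1] wing74 [[553.2, -377.4], 17.2, 43.7, 153.1] [141.2 286.9]
 s0 ledge30 [[491.1, -385.1], 17.4, 90.7, 152.6] wing74 [[523.5, -389.2], 16.6, 86.5, 152.6] [132.6 282.7]
 s2 ledge [[608.0, 83.8], 9.8, 26.2, 136.9] wing [[644.8, 48.4], 9.1, 24.6, 136.9] [272.8 170.5]
 s2 ledge [[587.1, 56.4], 21.4, 47.3, 171.2] wing [[625.1, 22.8], 20.0, 44.3, 171.2] [261.3 171.1]
 s2 ledge [[568.7, 101.3], 16.1, 41.0, 167.7] wing [[607.9, 64.8], 15.1, 38.4, 167.7] [268.2 161.8]
 spindle0 [[589.1, 66.9], 18.4, 19.7, 159.1]
 spindle2 [[589.3, 66.6], 19.5, 20.1, 172.2]
200
 top0 block [[520.6, -369.7], 14.9, 41.1, 152.7] wing [[515.1, -355.2], 14.4, 39.6, 152.7]
 top0 block [[519.6, -398.7], 15.6, 71.4, 152.5] wing [[514.1, -383.1], 15.0, 68.8, 152.5]
 s0 ledge30 [[522.0, -372.4], 15.2, 43.2, 153.2] wing74 [[552.9, -377.2], 14.5, 41.2, 153.2] [141.2 286.7]
 s0 ledge30 [[490.8, 
[... 1466 characters left out ...]
3  82]
 [ 54  58  74 114 167 206 222 225 223 215 179 123  89  82  82]
 [ 66  71  86 116 156 195 216 220 217 209 182 137  99  85  83]
 [ 79  81  89 108 139 174 197 201 193 181 165 139 107  86  82]
 [ 82  83  87 103 126 152 171 177 171 161 154 134 104  86  82]
 [ 82  81  87  98 114 135 158 163 157 153 148 131 103  85  83]
 [ 81  82  84  94 107 121 140 152 151 149 145 129 102  86  81]
 [ 82  82  83  89  99 114 132 146 148 143 134 118  97  84  82]
 [ 81  82  82  84  91 105 123 136 134 123 109  95  87  83  82]
 [ 79  82  82  82  85  94 105 111 107  97  88  84  82  82  83]
 [ 75  81  82  81  82  84  88  89  87  83  83  83  83  82  82]
 [ 67  77  82  82  82  81  83  83  82  83  83  83  82  83  83]]
```

```bash
python3 -m creep '{"dp":[[0,-1.5,-15],[0,0,-10],[0,0,-4],[0,0,-1],[0,0,-1],[0,0,-1],[0,0,-1],[0,0,-1]],"twist":[[0,0,0],[0,0,0],[0,0,0],[0,0,0],[0,0,0],[0,0,0],[0,0,0],[0,0,0]],"claw":[1,1,1,1,1,1,1,1]}' 60;  python3 - <<'E'
from h import *
i=camera("scene")[:,:,::-1]; o=observe()
f=lambda i,x,y,w,h,k:cv2.resize(i[y:y+h,x:x+w],None,fx=k,fy=k,interpolation=cv2.INTER_NEAREST)
cv2.imwrite("pics/a3.png",f(i,235,140,60,60,9))
print(o["eef_pos"],o["orientation"],o["width"],o["ft_force"],o["torque"])
E
```

```text
clock: 6.25
eef_pos: [0.588, 0.0682, 0.2615]
orientation: [0.101, 0.995, 0.0, 0.0]
ft_force: [-0.5, 0.6, -1.9]
width: 0.011
gripper_force: 59.3
[0.58789174 0.06823754 0.26123301] [1.00668802e-01 9.94919992e-01 4.80991921e-05 1.06716164e-05] 0.011184980118227274 [ 0.27989791 -0.91980567 -2.51518457] [0.02365474 0.01293466 0.01674365]
```

View pics/a3.png

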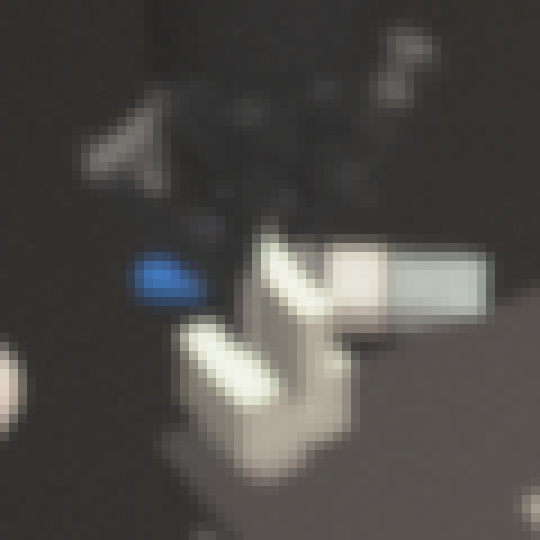

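The block now covers the spindle, and there was no contact force at the spindle-top height. I'll continue gently.

```bash
python3 -m creep '{"dp":[[0,0,-1],[0,0,-1],[0,0,-1],[0,0,-1],[0,0,-0.5],[0,0,-0.5],[0,0,-0.5],[0,0,0]],"twist":[[0,0,0],[0,0,0],[0,0,0],[0,0,0],[0,0,0],[0,0,0],[0,0,0],[0,0,0]],"claw":[1,1,1,1,1,1,1,1]}' 60;  python3 -c "
from plant import *
o=observe();print(o['ft_force'],o['torque'],o['eef_pos'])"
```

```text
clock: 7.1
eef_pos: [0.588, 0.0685, 0.2558]
orientation: [0.101, 0.995, 0.0, 0.0]
ft_force: [0.8, 3.6, 0.1]
width: 0.0112
gripper_force: 59.5
[0.84496325 3.60934796 0.08644697] [ 0.82695513 -0.25010465 -0.00653372] [0.58804713 0.06854709 0.2557587 ]
```

```bash
python3 -m creep '{"dp":[[0,0.5,-1],[0,0,-1],[0,0,-1],[0,0,-1],[0,0,-1],[0,0,-1],[0,0,-1],[0,0,0]],"twist":[[0,0,0],[0,0,0],[0,0,0],[0,0,0],[0,0,0],[0,0,0],[0,0,0],[0,0,0]],"claw":[1,1,1,1,1,1,1,1]}' 60;  python3 -c "
from plant import *
o=observe();print(o['ft_force'],o['torque'],o['eef_pos'])"
```

```text
clock: 7.9
eef_pos: [0.5879, 0.0687, 0.2486]
orientation: [0.101, 0.995, 0.0, -0.0]
ft_force: [1.5, 3.6, -2.1]
width: 0.0114
gripper_force: 59.3
[ 1.54659611  3.60415041 -2.05886958] [ 0.74184221 -0.2880222  -0.03853944] [0.58791984 0.06870257 0.24864556]
```

```bash
python3 -m creep '{"dp":[[0,0.3,-2],[0,0,-2],[0,0,-2],[0,0,-1.5],[0,0,-1],[0,0,-0.5],[0,0,-0.5],[0,0,0]],"twist":[[0,0,0],[0,0,0],[0,0,0],[0,0,0],[0,0,0],[0,0,0],[0,0,0],[0,0,0]],"claw":[1,1,1,1,1,1,1,1]}' 60;  python3 -c "
from plant import *
o=observe();print(o['ft_force'],o['torque'],o['eef_pos'])"
```

```text
clock: 8.7
eef_pos: [0.5879, 0.0689, 0.2394]
orientation: [0.101, 0.995, -0.0, 0.0]
ft_force: [0.0, 0.8, -0.4]
width: 0.0117
gripper_force: 59.7
[ 0.00810387  0.7645834  -0.38209565] [ 0.23129207  0.03906464 -0.0051572 ] [0.58788558 0.06892381 0.23944034]
```

Next I'll press on slightly to find the roof.

```bash
python3 -m creep '{"dp":[[0,0,-0.5],[0,0,-0.5],[0,0,-0.5],[0,0,0],[0,0,0],[0,0,0],[0,0,0],[0,0,0]],"twist":[[0,0,0],[0,0,0],[0,0,0],[0,0,0],[0,0,0],[0,0,0],[0,0,0],[0,0,0]],"claw":[1,1,1,1,1,1,1,1]}' 60;  python3 -c "
from plant import *
o=observe();print(o['ft_force'],o['torque'],o['eef_pos'],o['joint_pos'])"
```

```text
clock: 9.5
eef_pos: [0.588, 0.069, 0.2394]
orientation: [0.101, 0.995, 0.0, 0.001]
ft_force: [-4.7, 2.0, 11.6]
width: 0.0111
gripper_force: 61.7
[-4.7214716   2.04779179 11.63842741] [ 0.15360443  0.91857706 -0.05015553] [0.58795075 0.06900269 0.23936585] [ 5.29473666e-03  4.35283982e-01  1.63359568e+00 -5.04969555e-05
  1.07114404e+00 -1.36380453e+00]
```

Seated: the tool stopped at z 239.4 with about 12 N. I'll relax the push a little, grip harder and turn.

```bash
python3 -m creep '{"dp":[[0,0,0.7],[0,0,0],[0,0,0],[0,0,0],[0,0,0],[0,0,0],[0,0,0],[0,0,0]],"twist":[[0,0,0],[0,0,0.03],[0,0,0.06],[0,0,0.06],[0,0,0.06],[0,0,0.06],[0,0,0.06],[0,0,0.06]],"claw":[1,1,1,1,1,1,1,1]}' 100;  python3 -c "
from plant import *
o=observe();print(o['ft_force'],o['torque'],o['eef_pos'],o['joint_pos'])"
```

```text
clock: 10.3
eef_pos: [0.5881, 0.0695, 0.2395]
orientation: [-0.095, 0.995, 0.0, 0.001]
ft_force: [-2.4, 4.9, 7.7]
width: 0.0108
gripper_force: 98.2
[-2.44966636  4.92918016  7.74938598] [ 0.80482931  0.48523966 -0.24767542] [0.58805054 0.06952038 0.23947345] [ 5.69395664e-03  4.35460233e-01  1.63297548e+00  1.20904665e-03
  1.07185762e+00 -1.75608801e+00]
```

```bash
python3 -m creep '{"dp":[[0,0,0],[0,0,0],[0,0,0],[0,0,0],[0,0,0],[0,0,0],[0,0,0],[0,0,0]],"twist":[[0,0,0.09],[0,0,0.09],[0,0,0.09],[0,0,0.09],[0,0,0.09],[0,0,0.09],[0,0,0.09],[0,0,0.06]],"claw":[1,1,1,1,1,1,1,1]}' 100;  python3 - <<'E'
from h import *
camera("top");camera("top")
i=camera("scene")[:,:,::-1];j=camera("top")[:,:,::-1];o=observe()
f=lambda i,x,y,w,h,k:cv2.resize(i[y:y+h,x:x+w],None,fx=k,fy=k,interpolation=cv2.INTER_NEAREST)
cv2.imwrite("pics/a4.png",np.hstack([f(i,220,150,80,110,5),f(j,190,130,80,110,5)]))
print(o['ft_force'],o['torque'],o['eef_pos'],o['joint_pos'],o["orientation"])
u=lambda a:np.array([np.cos(a),np.sin(a)])
for d in(0,45,52,60,68):
  e=np.array([.5883,.0688])+.18*u(np.radians(78.4+d))
  print(d,[proj(n,np.r_[e,z]).round(1).tolist() for n in("scene","top") for z in(.181,.053)])
E
```

```text
clock: 11.1
eef_pos: [0.5878, 0.0699, 0.2395]
orientation: [-0.427, 0.904, 0.001, 0.001]
ft_force: [-2.2, 7.5, 8.1]
width: 0.0106
gripper_force: 98.3
[-3.45628892  6.57849799  8.01549845] [ 1.2335212   0.59371661 -0.0638052 ] [0.58784823 0.06993479 0.23950439] [ 6.16356383e-03  4.35341325e-01  1.63309015e+00  1.83029314e-03
  1.07227944e+00 -2.44393495e+00] [-4.25227927e-01  9.05085835e-01  5.44417252e-04  7.37782907e-04]
0 [[310.5, 175.7], [307.1, 202.2], [191.6, 161.5], [199.6, 171.0]]
45 [[277.3, 160.1], [276.3, 186.4], [197.9, 207.5], [205.4, 212.2]]
52 [[271.2, 159.3], [270.6, 185.7], [202.2, 213.7], [209.2, 217.7]]
60 [[264.1, 159.1], [264.0, 185.4], [208.0, 220.1], [214.4, 223.5]]
68 [[257.1, 159.4], [257.4, 185.7], [214.6, 225.7], [220.4, 228.4]]
```

View pics/a4.png

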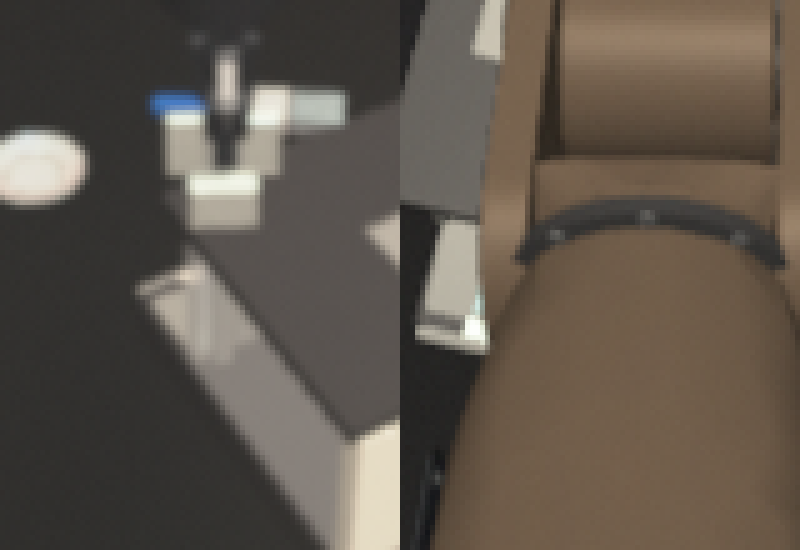

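The key is fully down. Its ledge is horizontal at about (265,187) in the scene view, so it has turned about 62 degrees, as the tool has, with no slip in the grip. I'll let it settle and check that the pane has left its shut position.

```bash
python3 -m creep '{"dp":[[0,0,0],[0,0,0],[0,0,0],[0,0,0],[0,0,0],[0,0,0],[0,0,0],[0,0,0]],"twist":[[0,0,0],[0,0,0],[0,0,0],[0,0,0],[0,0,0],[0,0,0],[0,0,0],[0,0,0]],"claw":[1,1,1,1,1,1,1,1]}' 100;  python3 - <<'E'
from h import *
j=camera("top")[:,:,::-1];i=camera("scene")[:,:,::-1];o=observe();t=cv2.imread("pics/top0.png");s=cv2.imread("pics/scene0.png")
print(o['ft_force'],o['torque'],o['eef_pos'],o["joint_pos"][5],o["gripper_force"])
f=lambda i,x,y,w,h,k:cv2.resize(i[y:y+h,x:x+w],None,fx=k,fy=k,interpolation=cv2.INTER_NEAREST)
cv2.imwrite("pics/a5.png",np.vstack([np.hstack([f(t,185,160,40,40,7),f(j,185,160,40,40,7)]),np.hstack([f(s,240,170,40,40,7),f(i,240,170,40,40,7)])]))
E
```

```text
clock: 12.1
eef_pos: [0.5879, 0.0699, 0.2395]
orientation: [-0.425, 0.905, 0.001, 0.001]
ft_force: [-3.7, 6.5, 7.6]
width: 0.0107
gripper_force: 98.3
[-3.76783142  6.04137079  8.33688887] [ 1.27226762  0.61448247 -0.00310133] [0.58787904 0.0699287  0.23951597] -2.4437912359218195 98.32549095153809
```

View pics/a5.png

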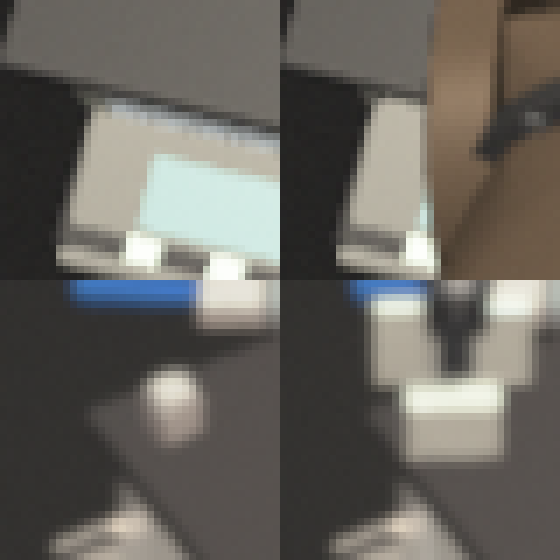

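The light door-frame line seen in front of the roof at the start, at about (201–220,175) in the top view, is gone, so the door has swung with the key. The hold is steady, so I'll hand in.

```bash
python3 -c "
from plant import *
print(job_done())"
```

```text
the job is handed in; nothing more can be done
None
```

I handed the job in at about 12 s: the key is fully down and turned about 62° anticlockwise, which with the fit's play should put the door at about 58–66°, held steady by the grip; the pane itself was hidden, so that angle comes from the key, and no verdict was returned.

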